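Tug-test the lid of the steel box

TASK

Make sure the lid of the green steel box is really caught: tug it gently upward by its black handle and hold the pull for a moment so that the catch is felt to hold. If the lid comes up freely, press it down until the catch snaps in, then tug again to prove that it holds. Leave the lid fully shut and caught and let go; never swing the lid open, and leave the things round the box where they are.

Things in the scene. Friction and masses are not known exactly. Their poses are not given: they have to be found in the camera images.
- box: green steel box, 170 mm deep (x) by 220 mm wide (y), rim 100 mm above the worktop; fixed to the worktop. Origin: centre of its underside, z up; its front faces -x of its own frame, the lid's hinge line runs along y at its back rim (x = +85 mm, z = 100 mm).
- lid (a joint): angle of the green lid (0.35 kg) about the hinge at the back rim, rad, growing as it opens; 0 = fully shut. At the start the lid is either caught (0) or only rests on the catch, not snapped in (about 0.063, handle some 9.5 mm higher); its rim hides the gap. A lid that only rests there lifts freely, with no more than its weight of about 2 N at the handle.
- catch (a point): hidden sprung roller catch, fixed in the box straight below the handle. Caught, the lid springs back: 3 N per mm of lift at the handle, besides 2 N of weight; a sound proof tug is 8 to 11 N in all, lifting the handle 1.7 to 3 mm, for half a second; at 14 N (4 to 5 mm, 0.03 rad) the catch lets go. A press of about 10 N on the handle snaps a resting lid in; 20 N does no harm.
- lid_handle (a point): centre of the lid handle's black grip: a level bar, 12 mm thick, 76 mm long along the box's y axis, on a steel bow 104 mm wide; 150 mm in front of the hinge line (box x = -65 mm), 148 mm above the worktop when the lid is shut, 42 mm above the lid's top, free below and beside. It moves back 0.32 mm for each mm it rises. x from front to back, y along the bar.
- mug: striped white mug, 86x120x90 mm, stands at the right of the box; bystander. Origin: centre of its underside.
- sanding_block: cork-topped sanding block, 69x112x30 mm, lies at the left of the box near its back; bystander. Origin: centre of its underside.
- tape_measure: yellow tape measure, 36x78x64 mm, stands at the left of the box near its front; bystander. Origin: centre of its underside.

How it is judged:
By the outcome, as a careful person would: the job done as asked, in the order asked, and still so for the second after the job is handed in, with the robot touching nothing.
It also fails if it takes over 48 s, if anything falls off the work surface, if the arm or the gripper's body presses on something with over 40 N, if the wrist force passes 120 N, or if a joint passes its speed limit or range.

ROBOT

A 6-joint arm with a two-finger parallel gripper is mounted at the origin on a cart in front of the work surface, level with it; the furniture and walls round the work are solid. World frame = base frame: x ahead of the robot, y to its left, z up, the work surface at z = 0. Lengths are in m, angles in rad, forces in N, time in s.
With the tool pointing down it reaches from about 0.35 to 0.725 m from the base axis. Payload 6 kg.
Tool frame: the origin (TCP) lies midway between the tips of the shut fingers; the grasp point (between the pads) lies 19 mm behind it; z points along the fingers, y is the line along which they close (so a half turn about z gives the same grasp; the last joint's range is limited). The gripper opens to 85 mm and grips with 20 to 120 N. Pads are 22 mm wide; open, the fingers measure 114 mm over their backs; the gripper's body (76 mm by 85 mm) begins 54 mm behind the grasp point. The pads swing forward as they close: fully open they stand 13 mm farther back than shut.
Start: joints at [-0.993, 0.04, 0.085, 0, -1.615, -0.334], TCP at [0.145, -0.582, 0.231] pointing down, gripper open.
Joint ranges: [-2.56, 2.56], [-1.29, 2.01], [-1.08, 1.49], [-3.29, 1.98], [-2.81, -0.18], [-2.99, 2.99]. Speed limits (rad/s): [2.57, 2.57, 3.01, 3.14, 3.14, 3.14].

INTERFACE

Orientations are given as a 3x3 rotation matrix whose columns are the frame's x, y, z axes.
In Python, from rig import bot gives the robot as it stands.
- The arm moves only by the tool step_arm, never from a script. Its argument "moves" is a list of rows, each an object of numbers: "gripper": the opening, from 0 (shut) to 1 (fully open); "tx", "ty", "tz": the shift along the tool's x, y, z in cm; "rx", "ry", "rz": the turn, a rotation vector about the tool's x, y, z in degrees. In form: [{"gripper": .., "tx": .., "ty": .., "tz": .., "rx": .., "ry": .., "rz": ..}, ...]. A call has 1 to 12 rows; each row shifts and turns the commanded pose from where the row before left it, along the tool's axes as they then stand; what a row does not reach is not made up. A row lasts 1/10 s, in which the tool goes at most 50 mm and 8.59 degrees, less where a joint would pass 70% of its speed; a pose out of reach is approached as far as the arm can. A call is refused whole if a number of a shift passes 5 or a number of a turn 8.59, either way. A call with a gripper value outside its range is refused whole. The fingers move at their own pace and stop on an object; the grip force is fixed at half the most. Time passes only in rows, so rows that do not move let the fingers close. It gives the time, the measured TCP pose, the force, the opening and the grip force at its end, in the units of the state.
- bot.sense(): the state, without advancing time (a new reading comes with each control period).
- bot.grab_frame(name): name is "scene" or "top"; returns a dict with "frame" (480x640x3 uint8, blue, green, red), "camera_matrix" (3x3 intrinsics, pixels), "origin" and "rotation" of the camera in the world. Camera axes: x right, y up, looking along -z (the intrinsics and any distortion apply to the point x, -y, -z); pixel columns grow to the right and rows downward; lengths in m; the calibration is good to about 2 mm. A picture is of the moment at which its call begins. There is no depth.
- bot.sign_off(): hands the job in; it is judged then, once.
Trained networks look in a picture, given as the dict that the camera call returned (one of the last four; its "shot" number tells which), for a name from the list of things; names that differ only in an ending like _2 or _b are one class to them, and where a whole thing is asked for, a point or a joint stands for the part that bears it (a point fixed in the world has none). Each returns a list of dicts, best first, with "score" (0 to 1); they miss things now and then, are a little off and sometimes report something else, mostly with a low value. They report only what shows in the picture. A call takes as long as a camera call.
- bot.trace(picture, thing): "mask" (480x640 bool, what is visible of it) and "extent" ([left, top, right, bottom] in pixels, round what is visible of it).
The state is a dict: "t": time; "q": joint angles; "joint_velocities": joint speeds; "joint_efforts": joint torques, N m; "ee_pos": TCP position; "tool_rot": TCP orientation; "ft_force": force on the tool from outside, world axes, zero at the start; "moment": the same for the moment, N m; "finger_gap": finger opening in m; "grasp_force": force on a finger pad.
Only numpy, scipy, OpenCV 4.12 (cv2) and the standard library are available. Lean on these libraries where they do the work, as an engineer would, in place of code of your own. Each camera call takes 0.05 s, during which the arm holds its last target. There are 200 camera calls.

## Working session

There is one attempt and no reset: what is moved stays moved. The work goes in short steps, Python scripts to look and compute and a tool call to move; the robot and the scene stay as the last step left them, time stands still between calls to the robot, and variables do not carry over. Pictures are saved under pics/ and viewed, at most 10 in all, crops included, and the job is handed in when it is done.

Besides the shell and the picture viewer there is one more tool, called after ">>>" by a JSON object that holds its "api" and its "payload". step_arm: Moves the arm, as the interface text tells. Its arguments: {"type":"object","properties":{"moves":{"type":"array","items":{"type":"object","properties":{"gripper":{"type":"number"},"tx":{"type":"number"},"ty":{"type":"number"},"tz":{"type":"number"},"rx":{"type":"number"},"ry":{"type":"number"},"rz":{"type":"number"}}}}},"required":["moves"]}

```bash
mkdir -p pics; cat > h.py <<'E'
import numpy as np, cv2
from rig import bot
def proj(f,P):
    p=(np.atleast_2d(P)-f["origin"])@np.array(f["rotation"])
    p=p*[1,-1,-1]; q=p@np.array(f["camera_matrix"]).T
    return q[:,:2]/q[:,2:]
def ray(f,uv):
    d=np.linalg.inv(f["camera_matrix"])@[uv[0],uv[1],1]
    d=np.array(f["rotation"])@(d*[1,-1,-1]); return np.array(f["origin"]),d/np.linalg.norm(d)
def tri(fs,uvs):
    A=0;b=0;R=[ray(f,u) for f,u in zip(fs,uvs)]
    for o,d in R: M=np.eye(3)-np.outer(d,d);A=A+M;b=b+M@o
    x=np.linalg.solve(A,b); return x,[np.linalg.norm(np.cross(x-o,d)) for o,d in R]
E
python3 - <<'E'
from h import *
s=bot.sense();print({k:np.round(v,3).tolist() for k,v in s.items()})
fs={}
for n in("scene","top"):
    f=bot.grab_frame(n);fs[n]=f;cv2.imwrite(f"pics/{n}0.png",f["frame"])
    print(n,f.keys(),np.round(f["origin"],3),np.round(f["rotation"],3).tolist(),np.round(f["camera_matrix"],1).tolist())
    for t in("box","lid","lid_handle","mug","sanding_block","tape_measure"):
        for d in bot.trace(f,t)[:2]:
            m=d["mask"];ys,xs=np.nonzero(m)
            print(t,round(d["score"],2),d["extent"],len(xs),xs.mean().round(1),ys.mean().round(1))
E
```

```text
{'t': 0.0, 'q': [-0.993, 0.041, 0.084, -0.0, -1.615, -0.334], 'joint_velocities': [0.001, 0.001, 0.0, -0.0, 0.001, -0.001], 'joint_efforts': [-0.0, -36.82, 34.741, 6.932, -0.005, 0.0], 'ee_pos': [0.145, -0.582, 0.23], 'tool_rot': [[-0.97, -0.241, -0.001], [-0.241, 0.97, 0.002], [0.0, 0.002, -1.0]], 'ft_force': [0.14, -0.256, -1.148], 'moment': [0.008, 0.018, 0.0], 'grasp_force': 0.0, 'finger_gap': 0.086}
scene dict_keys(['frame', 'camera_matrix', 'origin', 'rotation', 'shot']) [-0.132  0.792  0.7  ] [[-0.585, 0.456, -0.67], [-0.811, -0.313, 0.495], [0.016, 0.833, 0.553]] [[580.7, 0.0, 322.4], [0.0, 580.7, 233.0], [0.0, 0.0, 1.0]]
box 0.89 [254.8, 193.1, 403.6, 319.3] 12008 328.5 251.1
box 0.25 [195.0, 281.7, 272.4, 335.6] 2394 234.8 308.7
lid 0.57 [251.7, 193.3, 403.8, 279.1] 7192 329.2 233.6
lid_handle 0.71 [253.5, 190.7, 400.6, 276.0] 7058 328.6 233.7
mug 0.64 [344.5, 181.5, 387.7, 210.1] 712 367.5 194.3
tape_measure 0.75 [289.6, 298.0, 324.8, 353.0] 1391 303.3 323.0
top dict_keys(['frame', 'camera_matrix', 'origin', 'rotation', 'shot']) [0.409 0.249 1.125] [[-0.0, 0.982, -0.187], [-1.0, -0.002, -0.006], [-0.006, 0.187, 0.982]] [[591.2, 0.0, 319.0], [0.0, 591.2, 238.8], [0.0, 0.0, 1.0]]
box 0.87 [254.4, 180.5, 404.5, 310.1] 13285 328.0 245.4
lid 0.77 [254.0, 183.3, 407.0, 310.6] 13023 328.2 245.0
lid_handle 0.56 [255.2, 180.3, 404.5, 309.6] 13276 328.1 244.8
mug 0.73 [386.2, 173.2, 451.0, 227.7] 2318 415.1 200.2
mug 0.19 [254.2, 178.5, 406.1, 311.5] 13488 328.2 245.2
sanding_block 0.74 [187.6, 229.2, 251.8, 275.1] 2315 218.7 252.8
tape_measure 0.92 [231.9, 297.1, 275.6, 331.6] 864 254.1 311.6
```

View pics/scene0.png

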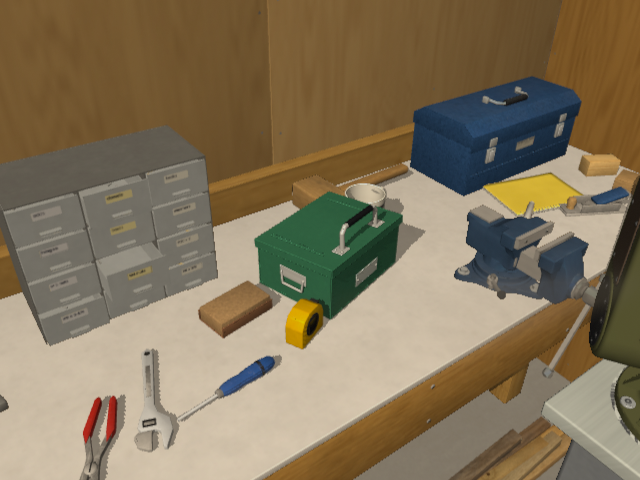

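View pics/top0.png

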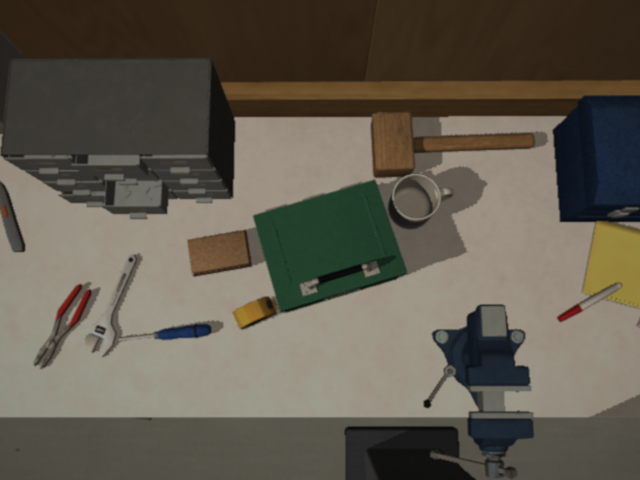

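```bash
python3 - <<'E'
from h import *
fs=[];E=[]
for n,(x0,y0,x1,y1) in (("scene",(325,190,395,262)),("top",(295,255,385,300))):
    f=bot.grab_frame(n);fs.append(f);im=f["frame"].astype(int)
    m=(im.max(2)<45)&(im[...,1]-im[...,2]<18); k=np.zeros_like(m);k[y0:y1,x0:x1]=1;m&=k
    nn,l,st,c=cv2.connectedComponentsWithStats(m.astype(np.uint8),connectivity=8)
    i=1+st[1:,4].argmax();print(n,st[1:,4]);ys,xs=np.nonzero(l==i)
    p=np.c_[xs,ys];r=cv2.minAreaRect(p.astype(np.float32));print(r)
    c=p.mean(0);v=np.linalg.svd(p-c,full_matrices=0)[2][0];v*=np.sign(v[0]);t=(p-c)@v
    E.append([c+v*t.min(),c,c+v*t.max()]);print(np.round(E[-1],1))
    z=f["frame"][y0-15:y1+15,x0-15:x1+15].copy();z[(l==i)[y0-15:y1+15,x0-15:x1+15]]=(0,0,255)
    cv2.imwrite(f"pics/m_{n}.png",cv2.resize(np.hstack([f["frame"][y0-15:y1+15,x0-15:x1+15],z]),None,fx=3,fy=3,interpolation=0))
for j in range(3):
    x,r=tri(fs,[E[0][j],E[1][j]]);print(np.round(x,4),np.round(r,4))
# fit box pose by lid outline in top view at z=.1
d=bot.trace(fs[1],"box")[0]["mask"].astype(np.uint8)
c=max(cv2.findContours(d,0,2)[0],key=cv2.contourArea)
P=[]
for u in c[:,0]:
    o,dd=ray(fs[1],u);P.append((o+dd*(.1-o[2])/dd[2])[:2])
print(cv2.minAreaRect(np.array(P,np.float32)*1000))
E
```

```text
scene [171   2]
((359.3456726074219, 215.20802307128906), (5.980392932891846, 29.65619659423828), 55.00797653198242)
[[347.3 223.8]
 [359.3 215.2]
 [371.4 206.5]]
top [ 35   8 332  48   6   3   3   1  12   8   5]
((338.5370178222656, 273.69793701171875), (8.752126693725586, 48.827659606933594), 70.42687225341797)
[[315.5 281.3]
 [339.3 273.7]
 [361.8 266.5]]
[0.5199 0.2599 0.1621] [0.0011 0.0011]
[0.5334 0.2214 0.159 ] [0.0003 0.0003]
[0.5452 0.184  0.1584] [0.0005 0.0005]
((594.021484375, 239.2144012451172), (186.0279541015625, 231.74832153320312), 16.92164421081543)
```

View pics/m_scene.png

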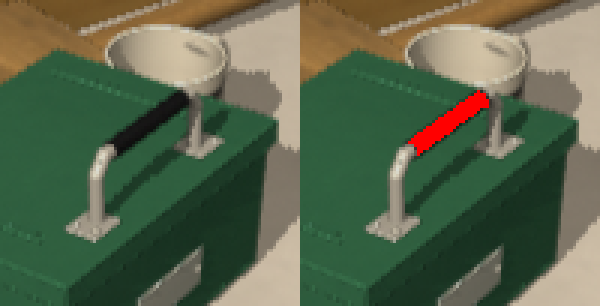

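View pics/m_top.png

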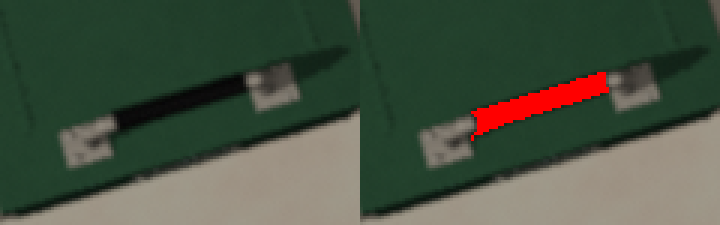

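The scene view shows the black bar from (347,224) to (371,207), and the top view shows it from (315,281) to (362,267). It triangulates to about (0.533, 0.221, 0.159), yaw about 17.5°. That is roughly 10 mm above the shut height, so the lid may only be resting. I'll go up, over the vise, and across to the handle.

>>> {"api": "step_arm", "payload": {"moves": [{"gripper":1,"tz":-4.3},{"gripper":1,"tz":-4.3},{"gripper":1,"tz":-4.3},{"gripper":1,"tx":-4.5,"ty":1.77},{"gripper":1,"tx":-4.5,"ty":1.77},{"gripper":1,"tx":-4.5,"ty":1.77},{"gripper":1,"tx":-4.5,"ty":1.77},{"gripper":1,"tx":-4.5,"ty":1.77},{"gripper":1,"tx":-4.5,"ty":1.77},{"gripper":1,"tx":-4.5,"ty":1.77},{"gripper":1,"tx":-4.5,"ty":1.77},{"gripper":1,"tx":-4.5,"ty":1.77}]}}

```text
validation failed for argument at $.mo...
```

>>> {"api": "step_arm", "payload": {"moves": [{"gripper":1,"tx":-2.35,"ty":3.54},{"gripper":1,"tx":-2.35,"ty":3.54},{"gripper":1,"tx":-2.35,"ty":3.54},{"gripper":1,"tx":-2.35,"ty":3.54},{"gripper":1,"tx":-2.35,"ty":3.54},{"gripper":1,"tx":-2.35,"ty":3.54},{"gripper":1,"tx":-2.35,"ty":3.54}]}}

```text
validation failed for argument at $.mo...
```

>>> {"api": "step_arm", "payload": {"moves": [{"gripper":1,"ty":3.98},{"gripper":1,"ty":3.98},{"gripper":1,"ty":3.98},{"gripper":1,"ty":3.98},{"gripper":1,"ty":3.98},{"gripper":1,"ty":3.98},{"gripper":1,"ty":3.98}]}}

```text
validation failed for argument at $.mo...
```

>>> {"api": "step_arm", "payload": {"moves": [{"gripper":1,"rz":-8.5},{"gripper":1,"rz":-8.5},{"gripper":1,"rz":-8.5},{"gripper":1,"rz":-8.5},{"gripper":1,"rz":-8.5},{"gripper":1,"rz":-8.5},{"gripper":1,"rz":-8.5},{"gripper":1,"rz":-8.5},{"gripper":1,"rz":-8.5},{"gripper":1,"rz":-8.5},{"gripper":1,"rz":-8.5},{"gripper":1}]}}

```text
validation failed for argument at $.mo...
```

>>> {"api": "step_arm", "payload": {"moves": [{"gripper":1,"tx":0,"ty":0,"tz":-4.3,"rx":0,"ry":0,"rz":0},{"gripper":1,"tx":0,"ty":0,"tz":-4.3,"rx":0,"ry":0,"rz":0},{"gripper":1,"tx":0,"ty":0,"tz":-4.3,"rx":0,"ry":0,"rz":0}]}}

```text
t: 1.15
ee_pos: [0.1446, -0.582, 0.3619]
tool_rot: [[-0.97, -0.241, -0.0], [-0.241, 0.97, 0.0], [0.0, 0.0, -1.0]]
ft_force: [1.1, -1.3, 1.1]
finger_gap: 0.0857
grasp_force: 0.0
```

All fields are required in each row. Now the traverse.

>>> {"api": "step_arm", "payload": {"moves": [{"gripper":1,"tx":-4.5,"ty":1.77,"tz":0,"rx":0,"ry":0,"rz":0},{"gripper":1,"tx":-4.5,"ty":1.77,"tz":0,"rx":0,"ry":0,"rz":0},{"gripper":1,"tx":-4.5,"ty":1.77,"tz":0,"rx":0,"ry":0,"rz":0},{"gripper":1,"tx":-4.5,"ty":1.77,"tz":0,"rx":0,"ry":0,"rz":0},{"gripper":1,"tx":-4.5,"ty":1.77,"tz":0,"rx":0,"ry":0,"rz":0},{"gripper":1,"tx":-4.5,"ty":1.77,"tz":0,"rx":0,"ry":0,"rz":0},{"gripper":1,"tx":-4.5,"ty":1.77,"tz":0,"rx":0,"ry":0,"rz":0},{"gripper":1,"tx":-4.5,"ty":1.77,"tz":0,"rx":0,"ry":0,"rz":0},{"gripper":1,"tx":-4.5,"ty":1.77,"tz":0,"rx":0,"ry":0,"rz":0}]}}

```text
t: 2.05
ee_pos: [0.5008, -0.3284, 0.3606]
tool_rot: [[-0.97, -0.242, 0.001], [-0.242, 0.97, -0.0], [-0.001, -0.0, -1.0]]
ft_force: [0.7, -0.5, -0.2]
finger_gap: 0.0855
grasp_force: 0.0
```

>>> {"api": "step_arm", "payload": {"moves": [{"gripper":1,"tx":-2.35,"ty":3.54,"tz":0,"rx":0,"ry":0,"rz":0},{"gripper":1,"tx":-2.35,"ty":3.54,"tz":0,"rx":0,"ry":0,"rz":0},{"gripper":1,"tx":-2.35,"ty":3.54,"tz":0,"rx":0,"ry":0,"rz":0},{"gripper":1,"tx":-2.35,"ty":3.54,"tz":0,"rx":0,"ry":0,"rz":0},{"gripper":1,"tx":-2.35,"ty":3.54,"tz":0,"rx":0,"ry":0,"rz":0},{"gripper":1,"tx":-2.35,"ty":3.54,"tz":0,"rx":0,"ry":0,"rz":0},{"gripper":1,"tx":-2.35,"ty":3.54,"tz":0,"rx":0,"ry":0,"rz":0}]}}

```text
t: 2.75
ee_pos: [0.5995, -0.048, 0.3606]
tool_rot: [[-0.97, -0.242, 0.0], [-0.242, 0.97, 0.0], [-0.001, 0.0, -1.0]]
ft_force: [1.0, 0.1, 0.2]
finger_gap: 0.0855
grasp_force: 0.0
```

>>> {"api": "step_arm", "payload": {"moves": [{"gripper":1,"tx":0,"ty":3.98,"tz":0,"rx":0,"ry":0,"rz":0},{"gripper":1,"tx":0,"ty":3.98,"tz":0,"rx":0,"ry":0,"rz":0},{"gripper":1,"tx":0,"ty":3.98,"tz":0,"rx":0,"ry":0,"rz":0},{"gripper":1,"tx":0,"ty":3.98,"tz":0,"rx":0,"ry":0,"rz":0},{"gripper":1,"tx":0,"ty":3.98,"tz":0,"rx":0,"ry":0,"rz":0},{"gripper":1,"tx":0,"ty":3.98,"tz":0,"rx":0,"ry":0,"rz":0},{"gripper":1,"tx":0,"ty":3.98,"tz":0,"rx":0,"ry":0,"rz":0}]}}

```text
t: 3.45
ee_pos: [0.5313, 0.2221, 0.3606]
tool_rot: [[-0.97, -0.241, 0.0], [-0.241, 0.97, 0.0], [-0.0, 0.0, -1.0]]
ft_force: [0.4, 1.1, -0.3]
finger_gap: 0.0853
grasp_force: 0.0
```

>>> {"api": "step_arm", "payload": {"moves": [{"gripper":1,"tx":0,"ty":0,"tz":0,"rx":0,"ry":0,"rz":-8.5},{"gripper":1,"tx":0,"ty":0,"tz":0,"rx":0,"ry":0,"rz":-8.5},{"gripper":1,"tx":0,"ty":0,"tz":0,"rx":0,"ry":0,"rz":-8.5},{"gripper":1,"tx":0,"ty":0,"tz":0,"rx":0,"ry":0,"rz":-8.5},{"gripper":1,"tx":0,"ty":0,"tz":0,"rx":0,"ry":0,"rz":-8.5},{"gripper":1,"tx":0,"ty":0,"tz":0,"rx":0,"ry":0,"rz":-8.5},{"gripper":1,"tx":0,"ty":0,"tz":0,"rx":0,"ry":0,"rz":-8.5},{"gripper":1,"tx":0,"ty":0,"tz":0,"rx":0,"ry":0,"rz":-8.5},{"gripper":1,"tx":0,"ty":0,"tz":0,"rx":0,"ry":0,"rz":-8.5},{"gripper":1,"tx":0,"ty":0,"tz":0,"rx":0,"ry":0,"rz":-8.5},{"gripper":1,"tx":0,"ty":0,"tz":0,"rx":0,"ry":0,"rz":-8.5},{"gripper":1,"tx":0,"ty":0,"tz":0,"rx":0,"ry":0,"rz":0}]}}

```text
t: 4.65
ee_pos: [0.532, 0.2207, 0.3604]
tool_rot: [[0.301, -0.953, -0.0], [-0.953, -0.301, 0.0], [-0.0, -0.0, -1.0]]
ft_force: [-0.6, 0.1, -0.3]
finger_gap: 0.0852
grasp_force: 0.0
```

>>> {"api": "step_arm", "payload": {"moves": [{"gripper":1,"tx":0,"ty":0,"tz":4,"rx":0,"ry":0,"rz":0},{"gripper":1,"tx":0,"ty":0,"tz":4,"rx":0,"ry":0,"rz":0},{"gripper":1,"tx":0,"ty":0,"tz":4,"rx":0,"ry":0,"rz":0},{"gripper":1,"tx":0,"ty":0,"tz":3,"rx":0,"ry":0,"rz":0},{"gripper":1,"tx":0,"ty":0,"tz":2,"rx":0,"ry":0,"rz":0},{"gripper":1,"tx":0,"ty":0,"tz":0,"rx":0,"ry":0,"rz":0}]}}

```text
t: 5.25
ee_pos: [0.5306, 0.22, 0.1867]
tool_rot: [[0.297, -0.955, -0.005], [-0.955, -0.297, -0.003], [0.001, 0.006, -1.0]]
ft_force: [0.8, 0.5, -0.4]
finger_gap: 0.0854
grasp_force: 0.0
```

```bash
python3 - <<'E'
from h import *
F=[]
for i in range(4):
    f=bot.grab_frame(("scene","top")[i%2]);s=bot.sense();F.append(s["ft_force"])
    if i==0: a=f["frame"][120:340,230:430]
    if i==1: b=f["frame"][170:390,230:430]
cv2.imwrite("pics/pre.png",cv2.resize(np.hstack([a,b]),None,fx=2,fy=2))
print(np.round(F,2),s["ee_pos"],s["t"])
E
```

```text
[[-0.09  0.37  1.11]
 [-0.53  0.08 -0.49]
 [-0.75 -0.35  0.57]
 [ 0.6  -0.23  0.44]] [0.53271261 0.22096306 0.19245274] 5.45
```

View pics/pre.png

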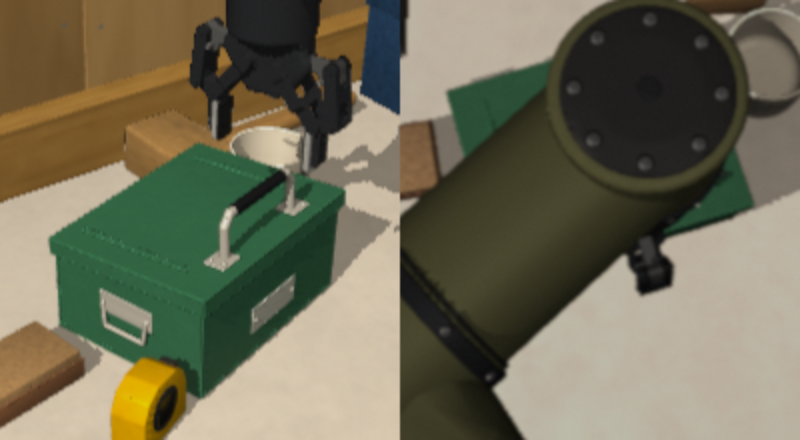

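The view shows the open fingers straddling the bar front and back, centred above it, with the bar in the right place between them. Next I lower and close.

>>> {"api": "step_arm", "payload": {"moves": [{"gripper":1,"tx":0,"ty":0,"tz":2,"rx":0,"ry":0,"rz":0},{"gripper":1,"tx":0,"ty":0,"tz":2,"rx":0,"ry":0,"rz":0},{"gripper":1,"tx":0,"ty":0,"tz":1.4,"rx":0,"ry":0,"rz":0},{"gripper":1,"tx":0,"ty":0,"tz":0,"rx":0,"ry":0,"rz":0},{"gripper":1,"tx":0,"ty":0,"tz":0,"rx":0,"ry":0,"rz":0}]}}

```text
t: 5.95
ee_pos: [0.5325, 0.2208, 0.1375]
tool_rot: [[0.3, -0.954, 0.001], [-0.954, -0.3, 0.0], [0.0, -0.001, -1.0]]
ft_force: [-0.2, 0.6, 0.5]
finger_gap: 0.0855
grasp_force: 0.0
```

>>> {"api": "step_arm", "payload": {"moves": [{"gripper":0.5,"tx":0,"ty":0,"tz":0,"rx":0,"ry":0,"rz":0},{"gripper":0.5,"tx":0,"ty":0,"tz":0,"rx":0,"ry":0,"rz":0},{"gripper":0.3,"tx":0,"ty":0,"tz":0,"rx":0,"ry":0,"rz":0},{"gripper":0.25,"tx":0,"ty":0,"tz":0,"rx":0,"ry":0,"rz":0},{"gripper":0.2,"tx":0,"ty":0,"tz":0,"rx":0,"ry":0,"rz":0},{"gripper":0.15,"tx":0,"ty":0,"tz":0,"rx":0,"ry":0,"rz":0},{"gripper":0.05,"tx":0,"ty":0,"tz":0,"rx":0,"ry":0,"rz":0},{"gripper":0,"tx":0,"ty":0,"tz":0,"rx":0,"ry":0,"rz":0},{"gripper":0,"tx":0,"ty":0,"tz":0,"rx":0,"ry":0,"rz":0}]}}

```text
t: 6.85
ee_pos: [0.5349, 0.2217, 0.1368]
tool_rot: [[0.3, -0.954, 0.007], [-0.954, -0.3, 0.003], [-0.001, -0.007, -1.0]]
ft_force: [15.7, 3.2, -6.2]
finger_gap: 0.0099
grasp_force: 58.3
```

```bash
cat > s.py <<'E'
from h import *
F=[];P=[]
for i in range(4):
    bot.grab_frame("top");s=bot.sense();F.append(s["ft_force"]);P.append(s["ee_pos"])
print("F",np.mean(F,0).round(2),"P",(np.mean(P,0)*1000).round(2),"gap",round(s["finger_gap"],4),"grip",s["grasp_force"],s["t"])
E
python3 s.py
```

```text
F [15.31  2.97 -6.16] P [534.92 221.72 136.79] gap 0.0098 grip 58.31914007663727 7.05
```

>>> {"api": "step_arm", "payload": {"moves": [{"gripper":0,"tx":0,"ty":-0.13,"tz":0,"rx":0,"ry":0,"rz":0},{"gripper":0,"tx":0,"ty":-0.13,"tz":0,"rx":0,"ry":0,"rz":0},{"gripper":0,"tx":0,"ty":0,"tz":0,"rx":0,"ry":0,"rz":0},{"gripper":0,"tx":0,"ty":0,"tz":0,"rx":0,"ry":0,"rz":0}]}}

```text
t: 7.45
ee_pos: [0.5349, 0.2217, 0.1366]
tool_rot: [[0.3, -0.954, 0.001], [-0.954, -0.3, 0.001], [-0.0, -0.001, -1.0]]
ft_force: [3.7, 1.1, -0.3]
finger_gap: 0.0099
grasp_force: 59.1
```

```bash
python3 s.py
```

```text
F [ 4.9   1.44 -0.31] P [534.86 221.64 136.54] gap 0.0101 grip 59.1356885433197 7.65
```

>>> {"api": "step_arm", "payload": {"moves": [{"gripper":0,"tx":0,"ty":-0.09,"tz":0,"rx":0,"ry":0,"rz":0},{"gripper":0,"tx":0,"ty":-0.03,"tz":-0.1,"rx":0,"ry":0,"rz":0},{"gripper":0,"tx":0,"ty":0,"tz":0,"rx":0,"ry":0,"rz":0},{"gripper":0,"tx":0,"ty":0,"tz":0,"rx":0,"ry":0,"rz":0}]}}

```text
t: 8.05
ee_pos: [0.5351, 0.2217, 0.137]
tool_rot: [[0.3, -0.954, -0.001], [-0.954, -0.3, -0.0], [0.0, 0.001, -1.0]]
ft_force: [-1.3, 0.5, -0.0]
finger_gap: 0.01
grasp_force: 59.1
```

```bash
python3 s.py
```

```text
F [-2.38  0.    0.26] P [535.08 221.67 136.96] gap 0.0101 grip 59.09979522228241 8.25
```

>>> {"api": "step_arm", "payload": {"moves": [{"gripper":0,"tx":0,"ty":0.02,"tz":-0.1,"rx":0,"ry":0,"rz":0},{"gripper":0,"tx":0,"ty":-0.02,"tz":-0.1,"rx":0,"ry":0,"rz":0},{"gripper":0,"tx":0,"ty":0,"tz":0,"rx":0,"ry":0,"rz":0},{"gripper":0,"tx":0,"ty":0,"tz":0,"rx":0,"ry":0,"rz":0}]}}

```text
t: 8.65
ee_pos: [0.5358, 0.2219, 0.1389]
tool_rot: [[0.3, -0.954, -0.0], [-0.954, -0.3, 0.0], [-0.0, 0.0, -1.0]]
ft_force: [3.5, 1.8, -5.3]
finger_gap: 0.0097
grasp_force: 58.6
```

```bash
python3 s.py
```

```text
F [ 3.7   1.55 -5.51] P [535.8  221.89 139.03] gap 0.0104 grip 58.57902646064758 8.85
```

>>> {"api": "step_arm", "payload": {"moves": [{"gripper":0,"tx":0,"ty":-0.1,"tz":-0.1,"rx":0,"ry":0,"rz":0},{"gripper":0,"tx":0,"ty":0,"tz":0,"rx":0,"ry":0,"rz":0},{"gripper":0,"tx":0,"ty":0,"tz":0,"rx":0,"ry":0,"rz":0}]}}

```text
t: 9.15
ee_pos: [0.5363, 0.222, 0.1403]
tool_rot: [[0.3, -0.954, -0.001], [-0.954, -0.3, -0.0], [-0.0, 0.001, -1.0]]
ft_force: [0.6, 0.2, -3.9]
finger_gap: 0.0099
grasp_force: 58.7
```

```bash
python3 s.py
```

```text
F [ 0.14  0.48 -4.04] P [536.32 222.05 140.27] gap 0.01 grip 58.74343693256378 9.35
```

>>> {"api": "step_arm", "payload": {"moves": [{"gripper":0,"tx":0,"ty":-0.03,"tz":-0.1,"rx":0,"ry":0,"rz":0},{"gripper":0,"tx":0,"ty":0,"tz":0,"rx":0,"ry":0,"rz":0},{"gripper":0,"tx":0,"ty":0,"tz":0,"rx":0,"ry":0,"rz":0}]}}

```text
t: 9.65
ee_pos: [0.5368, 0.2222, 0.1414]
tool_rot: [[0.3, -0.954, -0.0], [-0.954, -0.3, 0.0], [-0.0, 0.0, -1.0]]
ft_force: [0.0, 0.5, -4.5]
finger_gap: 0.0103
grasp_force: 58.7
```

```bash
python3 s.py
```

```text
F [-1.15  0.87 -3.51] P [536.76 222.17 141.36] gap 0.0102 grip 58.755812644958496 9.85
```

The handle has risen about 4.4 mm at a steady force of about 3.5–4 N, so the lid lifts freely and is not caught. I'll press it down along its arc.

>>> {"api": "step_arm", "payload": {"moves": [{"gripper":0,"tx":0,"ty":0.07,"tz":0.2,"rx":0,"ry":0,"rz":0},{"gripper":0,"tx":0,"ty":0.07,"tz":0.2,"rx":0,"ry":0,"rz":0},{"gripper":0,"tx":0,"ty":0.06,"tz":0.2,"rx":0,"ry":0,"rz":0},{"gripper":0,"tx":0,"ty":0.06,"tz":0.2,"rx":0,"ry":0,"rz":0},{"gripper":0,"tx":0,"ty":0.06,"tz":0.2,"rx":0,"ry":0,"rz":0},{"gripper":0,"tx":0,"ty":0.06,"tz":0.2,"rx":0,"ry":0,"rz":0},{"gripper":0,"tx":0,"ty":0,"tz":0,"rx":0,"ry":0,"rz":0},{"gripper":0,"tx":0,"ty":0,"tz":0,"rx":0,"ry":0,"rz":0}]}}

```text
t: 10.65
ee_pos: [0.5325, 0.2209, 0.1292]
tool_rot: [[0.3, -0.954, -0.001], [-0.954, -0.3, -0.0], [-0.0, 0.001, -1.0]]
ft_force: [-6.0, -0.2, -1.0]
finger_gap: 0.0099
grasp_force: 59.2
```

```bash
python3 s.py
```

```text
F [-6.51 -0.06 -0.4 ] P [532.5  220.88 129.21] gap 0.01 grip 59.21124994754791 10.85
```

>>> {"api": "step_arm", "payload": {"moves": [{"gripper":0,"tx":0,"ty":0.1,"tz":0.15,"rx":0,"ry":0,"rz":0},{"gripper":0,"tx":0,"ty":0.06,"tz":0.15,"rx":0,"ry":0,"rz":0},{"gripper":0,"tx":0,"ty":0,"tz":0.1,"rx":0,"ry":0,"rz":0},{"gripper":0,"tx":0,"ty":0,"tz":0,"rx":0,"ry":0,"rz":0}]}}

```text
t: 11.25
ee_pos: [0.5321, 0.2207, 0.1276]
tool_rot: [[0.301, -0.954, 0.002], [-0.954, -0.301, 0.001], [-0.0, -0.003, -1.0]]
ft_force: [-7.5, -1.1, 6.4]
finger_gap: 0.0101
grasp_force: 59.9
```

```bash
python3 s.py
```

```text
F [-7.02 -0.08  6.81] P [532.13 220.75 127.57] gap 0.01 grip 59.93093132972717 11.45
```

>>> {"api": "step_arm", "payload": {"moves": [{"gripper":0,"tx":0,"ty":0.1,"tz":0.15,"rx":0,"ry":0,"rz":0},{"gripper":0,"tx":0,"ty":0,"tz":0.15,"rx":0,"ry":0,"rz":0},{"gripper":0,"tx":0,"ty":0,"tz":0,"rx":0,"ry":0,"rz":0},{"gripper":0,"tx":0,"ty":0,"tz":0,"rx":0,"ry":0,"rz":0}]}}

```text
t: 11.85
ee_pos: [0.5322, 0.2208, 0.1274]
tool_rot: [[0.301, -0.954, 0.006], [-0.954, -0.301, 0.002], [-0.0, -0.007, -1.0]]
ft_force: [-9.9, -0.6, 15.7]
finger_gap: 0.0101
grasp_force: 60.9
```

```bash
python3 s.py
```

```text
F [-9.53 -0.49 15.5 ] P [532.2  220.77 127.4 ] gap 0.0099 grip 60.84983825683594 12.05
```

The lid is at a hard stop at z 127.4 mm, 9.5 mm below its resting height, under 15.5 N. I'll unload, then tug.

>>> {"api": "step_arm", "payload": {"moves": [{"gripper":0,"tx":0,"ty":0,"tz":-0.2,"rx":0,"ry":0,"rz":0},{"gripper":0,"tx":0,"ty":0,"tz":-0.2,"rx":0,"ry":0,"rz":0},{"gripper":0,"tx":0,"ty":0,"tz":-0.1,"rx":0,"ry":0,"rz":0},{"gripper":0,"tx":0,"ty":0,"tz":0,"rx":0,"ry":0,"rz":0}]}}

```text
t: 12.45
ee_pos: [0.532, 0.2207, 0.1277]
tool_rot: [[0.3, -0.954, 0.003], [-0.954, -0.3, 0.001], [-0.0, -0.003, -1.0]]
ft_force: [4.0, 1.9, -0.7]
finger_gap: 0.0102
grasp_force: 59.3
```

```bash
python3 s.py
```

```text
F [ 4.48  2.47 -0.65] P [532.   220.75 127.67] gap 0.0104 grip 59.23573851585388 12.65
```

>>> {"api": "step_arm", "payload": {"moves": [{"gripper":0,"tx":0,"ty":-0.08,"tz":-0.1,"rx":0,"ry":0,"rz":0},{"gripper":0,"tx":0,"ty":-0.03,"tz":-0.1,"rx":0,"ry":0,"rz":0},{"gripper":0,"tx":0,"ty":0,"tz":0,"rx":0,"ry":0,"rz":0},{"gripper":0,"tx":0,"ty":0,"tz":0,"rx":0,"ry":0,"rz":0}]}}

```text
t: 13.05
ee_pos: [0.5322, 0.2208, 0.1287]
tool_rot: [[0.3, -0.954, 0.0], [-0.954, -0.3, 0.0], [-0.0, -0.001, -1.0]]
ft_force: [5.0, 2.5, -3.1]
finger_gap: 0.0103
grasp_force: 58.9
```

```bash
python3 s.py
```

```text
F [ 5.72  1.91 -3.91] P [532.23 220.82 128.68] gap 0.01 grip 58.89141619205475 13.25
```

>>> {"api": "step_arm", "payload": {"moves": [{"gripper":0,"tx":0,"ty":-0.1,"tz":0,"rx":0,"ry":0,"rz":0},{"gripper":0,"tx":0,"ty":-0.03,"tz":-0.1,"rx":0,"ry":0,"rz":0},{"gripper":0,"tx":0,"ty":0,"tz":0,"rx":0,"ry":0,"rz":0},{"gripper":0,"tx":0,"ty":0,"tz":0,"rx":0,"ry":0,"rz":0}]}}

```text
t: 13.65
ee_pos: [0.5325, 0.2209, 0.1294]
tool_rot: [[0.3, -0.954, -0.002], [-0.954, -0.3, -0.001], [-0.0, 0.002, -1.0]]
ft_force: [-0.2, 1.9, -5.1]
finger_gap: 0.0101
grasp_force: 58.8
```

```bash
python3 s.py
```

```text
F [ 0.    1.4  -5.71] P [532.54 220.89 129.59] gap 0.0102 grip 58.73739302158356 13.85
```

>>> {"api": "step_arm", "payload": {"moves": [{"gripper":0,"tx":0,"ty":0,"tz":-0.08,"rx":0,"ry":0,"rz":0},{"gripper":0,"tx":0,"ty":0,"tz":0,"rx":0,"ry":0,"rz":0},{"gripper":0,"tx":0,"ty":0,"tz":0,"rx":0,"ry":0,"rz":0}]}}

```text
t: 14.15
ee_pos: [0.5328, 0.221, 0.1306]
tool_rot: [[0.3, -0.954, -0.001], [-0.954, -0.3, -0.0], [-0.0, 0.001, -1.0]]
ft_force: [1.1, 1.9, -8.0]
finger_gap: 0.0097
grasp_force: 58.5
```

```bash
python3 s.py
```

```text
F [ 0.76  2.   -8.76] P [532.86 220.97 130.69] gap 0.0102 grip 58.436188101768494 14.35
```

>>> {"api": "step_arm", "payload": {"moves": [{"gripper":0,"tx":0,"ty":0,"tz":-0.02,"rx":0,"ry":0,"rz":0},{"gripper":0,"tx":0,"ty":0,"tz":0,"rx":0,"ry":0,"rz":0},{"gripper":0,"tx":0,"ty":0,"tz":0,"rx":0,"ry":0,"rz":0},{"gripper":0,"tx":0,"ty":0,"tz":0,"rx":0,"ry":0,"rz":0},{"gripper":0,"tx":0,"ty":0,"tz":0,"rx":0,"ry":0,"rz":0},{"gripper":0,"tx":0,"ty":0,"tz":0,"rx":0,"ry":0,"rz":0},{"gripper":0,"tx":0,"ty":0,"tz":0,"rx":0,"ry":0,"rz":0},{"gripper":0,"tx":0,"ty":0,"tz":0,"rx":0,"ry":0,"rz":0}]}}

```text
t: 15.15
ee_pos: [0.5331, 0.2211, 0.1314]
tool_rot: [[0.3, -0.954, 0.0], [-0.954, -0.3, 0.0], [-0.0, -0.0, -1.0]]
ft_force: [1.1, 1.9, -8.7]
finger_gap: 0.01
grasp_force: 58.4
```

```bash
python3 s.py
```

```text
F [ 1.55  2.7  -8.79] P [533.07 221.04 131.35] gap 0.0103 grip 58.42990815639496 15.35
```

>>> {"api": "step_arm", "payload": {"moves": [{"gripper":0,"tx":0,"ty":0.02,"tz":0.08,"rx":0,"ry":0,"rz":0},{"gripper":0,"tx":0,"ty":0.02,"tz":0.05,"rx":0,"ry":0,"rz":0},{"gripper":0,"tx":0,"ty":0,"tz":0,"rx":0,"ry":0,"rz":0},{"gripper":0,"tx":0,"ty":0,"tz":0,"rx":0,"ry":0,"rz":0},{"gripper":0,"tx":0,"ty":0,"tz":0,"rx":0,"ry":0,"rz":0}]}}

```text
t: 15.85
ee_pos: [0.5328, 0.221, 0.1303]
tool_rot: [[0.3, -0.954, 0.0], [-0.954, -0.3, 0.0], [-0.0, -0.0, -1.0]]
ft_force: [-0.5, 1.7, -5.0]
finger_gap: 0.0105
grasp_force: 58.9
```

```bash
python3 s.py
```

```text
F [-0.07  2.22 -4.51] P [532.75 220.96 130.22] gap 0.0097 grip 58.87950360774994 16.05
```

The force changes about 3.8 N/mm, so the catch spring is engaged, and some of the measured rise was creep in the pads. One more clean tug of about 9.5 N for margin.

>>> {"api": "step_arm", "payload": {"moves": [{"gripper":0,"tx":0,"ty":-0.02,"tz":-0.08,"rx":0,"ry":0,"rz":0},{"gripper":0,"tx":0,"ty":-0.03,"tz":-0.07,"rx":0,"ry":0,"rz":0},{"gripper":0,"tx":0,"ty":0,"tz":0,"rx":0,"ry":0,"rz":0},{"gripper":0,"tx":0,"ty":0,"tz":0,"rx":0,"ry":0,"rz":0},{"gripper":0,"tx":0,"ty":0,"tz":0,"rx":0,"ry":0,"rz":0}]}}

```text
t: 16.55
ee_pos: [0.5329, 0.221, 0.131]
tool_rot: [[0.3, -0.954, -0.001], [-0.954, -0.3, -0.0], [-0.0, 0.001, -1.0]]
ft_force: [2.2, 3.0, -9.2]
finger_gap: 0.01
grasp_force: 58.4
```

```bash
python3 s.py; python3 s.py
```

```text
F [ 1.62  2.72 -9.46] P [533.03 221.03 131.26] gap 0.0097 grip 58.40271055698395 16.75
F [ 2.33  2.99 -8.84] P [533.12 221.05 131.54] gap 0.0102 grip 58.44179928302765 16.95
```

>>> {"api": "step_arm", "payload": {"moves": [{"gripper":0,"tx":0,"ty":0.04,"tz":0.1,"rx":0,"ry":0,"rz":0},{"gripper":0,"tx":0,"ty":0.04,"tz":0.1,"rx":0,"ry":0,"rz":0},{"gripper":0,"tx":0,"ty":0.02,"tz":0.08,"rx":0,"ry":0,"rz":0},{"gripper":0,"tx":0,"ty":0,"tz":0,"rx":0,"ry":0,"rz":0},{"gripper":0,"tx":0,"ty":0,"tz":0,"rx":0,"ry":0,"rz":0}]}}

```text
t: 17.45
ee_pos: [0.5325, 0.2208, 0.1294]
tool_rot: [[0.3, -0.954, 0.001], [-0.954, -0.3, 0.001], [-0.0, -0.001, -1.0]]
ft_force: [2.0, 3.4, -3.2]
finger_gap: 0.0099
grasp_force: 59.0
```

```bash
python3 s.py
```

```text
F [ 1.83  3.53 -2.77] P [532.43 220.85 129.18] gap 0.0097 grip 59.01384115219116 17.65
```

Lowering slightly more to about zero load, then releasing and withdrawing upward.

>>> {"api": "step_arm", "payload": {"moves": [{"gripper":0,"tx":0,"ty":0,"tz":0.1,"rx":0,"ry":0,"rz":0},{"gripper":0,"tx":0,"ty":0,"tz":0.05,"rx":0,"ry":0,"rz":0},{"gripper":0,"tx":0,"ty":0,"tz":0,"rx":0,"ry":0,"rz":0},{"gripper":0,"tx":0,"ty":0,"tz":0,"rx":0,"ry":0,"rz":0}]}}

```text
t: 18.05
ee_pos: [0.532, 0.2207, 0.1277]
tool_rot: [[0.3, -0.954, -0.0], [-0.954, -0.3, 0.0], [-0.0, 0.0, -1.0]]
ft_force: [-3.5, 2.1, 0.8]
finger_gap: 0.0101
grasp_force: 59.5
```

>>> {"api": "step_arm", "payload": {"moves": [{"gripper":1,"tx":0,"ty":0,"tz":0,"rx":0,"ry":0,"rz":0},{"gripper":1,"tx":0,"ty":0,"tz":0,"rx":0,"ry":0,"rz":0},{"gripper":1,"tx":0,"ty":0,"tz":0,"rx":0,"ry":0,"rz":0},{"gripper":1,"tx":0,"ty":0,"tz":0,"rx":0,"ry":0,"rz":0},{"gripper":1,"tx":0,"ty":0,"tz":0,"rx":0,"ry":0,"rz":0},{"gripper":1,"tx":0,"ty":0,"tz":0,"rx":0,"ry":0,"rz":0},{"gripper":1,"tx":0,"ty":0,"tz":0,"rx":0,"ry":0,"rz":0},{"gripper":1,"tx":0,"ty":0,"tz":0,"rx":0,"ry":0,"rz":0}]}}

```text
t: 18.85
ee_pos: [0.5322, 0.2207, 0.1272]
tool_rot: [[0.3, -0.954, -0.0], [-0.954, -0.3, 0.0], [-0.0, 0.0, -1.0]]
ft_force: [0.5, -0.7, 0.2]
finger_gap: 0.0857
grasp_force: 0.0
```

>>> {"api": "step_arm", "payload": {"moves": [{"gripper":1,"tx":0,"ty":0,"tz":-1.5,"rx":0,"ry":0,"rz":0},{"gripper":1,"tx":0,"ty":0,"tz":-3,"rx":0,"ry":0,"rz":0},{"gripper":1,"tx":0,"ty":0,"tz":-4,"rx":0,"ry":0,"rz":0},{"gripper":1,"tx":0,"ty":0,"tz":-4,"rx":0,"ry":0,"rz":0},{"gripper":1,"tx":0,"ty":0,"tz":-4,"rx":0,"ry":0,"rz":0},{"gripper":1,"tx":0,"ty":0,"tz":-4,"rx":0,"ry":0,"rz":0},{"gripper":1,"tx":0,"ty":0,"tz":0,"rx":0,"ry":0,"rz":0}]}}

```text
t: 19.55
ee_pos: [0.5334, 0.2203, 0.3408]
tool_rot: [[0.299, -0.954, 0.01], [-0.954, -0.299, 0.005], [-0.002, -0.011, -1.0]]
ft_force: [0.2, -0.9, -0.1]
finger_gap: 0.085
grasp_force: 0.0
```

```bash
python3 - <<'E'
from h import *
x0,y0,x1,y1=325,190,395,262
f=bot.grab_frame("scene");im=f["frame"].astype(int)
m=(im.max(2)<45)&(im[...,1]-im[...,2]<18);k=np.zeros_like(m);k[y0:y1,x0:x1]=1;m&=k
n,l,st,c=cv2.connectedComponentsWithStats(m.astype(np.uint8),connectivity=8)
i=1+st[1:,4].argmax();print(st[i],c[i],"before 359.3 215.2")
for P in([.5334,.2214,.159],[.5305,.2205,.1495]):print(proj(f,P))
print({t:np.round(bot.trace(f,t)[0]["extent"],1).tolist() for t in("mug","tape_measure") if bot.trace(f,t)})
cv2.imwrite("pics/end.png",f["frame"]);print(bot.sense()["t"])
E
```

```text
[348 210  26  22 171] [360.5497076  220.19298246] before 359.3 215.2
[[359.12624933 215.15437762]]
[[360.27401943 220.25994215]]
{'mug': [346.1, 181.6, 388.4, 210.0]}
19.75
```

View pics/end.png

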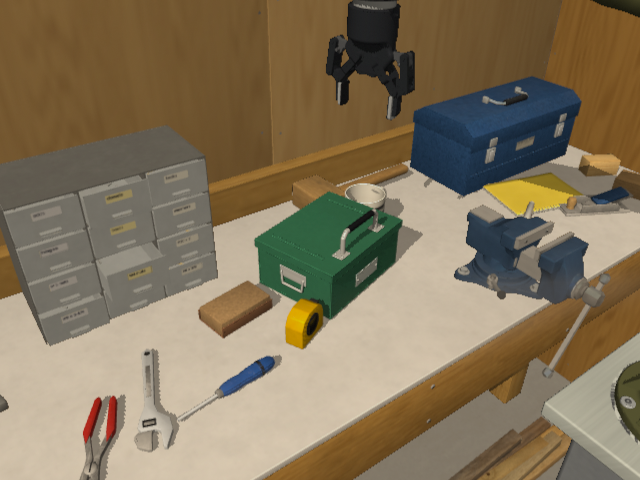

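The handle is now centred at (360.5, 220.2). That matches the fully shut height, 9.5 mm lower than at the start. The things round the box haven't moved and the gripper is clear.

```bash
python3 -c "
from rig import bot
print(bot.sign_off())"
```

```text
the job is handed in; nothing more can be done
None
```

The lid was only resting on the catch: it lifted freely, so I pressed it down 9.5 mm to its stop at about 15 N, and it then held two proof tugs of about 9 N, each for over half a second (the measured rise of 3–4 mm ran slightly over the 3 mm guide). I let go with it fully shut, left the things round the box where they were, and handed the job in at about 20 s.

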